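Charge the pebble box, then hold its lid on the balance

ROBOT

A 7-joint arm with a two-finger parallel gripper is mounted at the origin on the work surface. World frame = base frame: x ahead of the robot, y to its left, z up, the work surface at z = 0. Lengths are in m, angles in degrees, forces in N, time in s.
With the tool pointing down it reaches from about 0.425 to 0.875 m from the base axis. Payload 4.7 kg.
Tool frame: the origin (TCP) lies midway between the tips of the shut fingers; the grasp point (between the pads) lies 19 mm behind it; z points along the fingers, x is the direction in which the jaws open and shut, and the axes are right-handed (so a half turn about z gives the same grasp; the last joint's range is limited). The gripper opens to 87 mm and grips with 3 to 60 N. Pads are 19 mm wide; open, the fingers measure 117 mm over their backs; the gripper's body (75 mm by 190 mm) begins 51 mm behind the grasp point.
Start: joints at [-63.535, 18.392, -4.016, 83.108, 1.295, 78.541, -3.26], TCP at [0.281, 0.586, 0.223] pointing down, gripper open.
Joint ranges: [-163.93, 163.93], [-17.29, 119.83], [-79.2, 71.16], [3.27, 140.29], [-89.18, 269.18], [5.43, 117.66], [-154.24, 154.24]. Speed limits (degrees/s): [147.25, 147.25, 180, 180, 180, 180, 180].

INTERFACE

Orientations are given as [roll, pitch, yaw] about the fixed x, y, z axes, in that order (R = Rz(yaw) Ry(pitch) Rx(roll)).
In Python, from cell import telemetry, optics, env gives the robot as it stands.
- The arm moves only by the tool arm_command, never from a script. Its arguments are lists of equal length, an entry for each row: "translation": the shift along the tool's x, y, z in cm, a list of three; "twist": the turn about the tool's z in degrees. In form: {"translation": [[x, y, z], ...], "twist": [twist, ...]}. A call has 1 to 10 rows; each row shifts and turns the pose as measured when the row begins, along the tool's axes as they then stand; what a row does not reach is not made up. A row lasts 1/8 s, in which the tool goes at most 62.5 mm and 10.7 degrees, less where a joint would pass 70% of its speed; a pose out of reach is approached as far as the arm can. A call is refused whole if a number of a shift passes 6.25 or a number of a turn 10.7, either way. A call with a gripper value outside its range is refused whole. "grip" is the opening in per cent of the stroke, from 0 (shut) to 100 (fully open), set as the call begins (left out, the last holds). The fingers move at their own pace and stop on an object; "force" is the grip in N (left out, the last holds). Time passes only in rows, so rows that do not move let the fingers close. It gives the time, the measured TCP pose, the force and the opening at its end, in the units of the state.
- telemetry.get_obs(): the state, without advancing time (a new reading comes with each control period).
- optics.read_camera(name): name is "scene" or "top"; returns a dict with "img" (420x560x3 uint8, blue, green, red), "fx", "fy", "cx", "cy" (pixels), "dist" ([k1, k2, p1, p2, k3] as OpenCV has them; the pictures are not rectified), "extrinsics" (4x4, takes a point from camera to world coordinates). Camera axes: x right, y up, looking along -z (the intrinsics and any distortion apply to the point x, -y, -z); pixel columns grow to the right and rows downward; lengths in m; the calibration is good to about 2 mm. A picture is of the moment at which its call begins. There is no depth.
- env.sign_off(): hands the job in, once; it reports no verdict.
The state is a dict: "time_s": time; "qpos": joint angles; "joint_velocities": joint speeds; "effort": joint torques, N m; "tool_pos": TCP position; "tool_rot": TCP orientation; "force": force on the tool from outside, world axes, zero at the start; "wrist_torque": the same for the moment, N m; "grip_width": finger opening in m.
Only numpy, scipy, OpenCV 4.12 (cv2) and the standard library are available. Lean on these libraries where they do the work, as an engineer would, in place of code of your own. Each camera call takes 0.05 s, during which the arm holds its last target. There are 200 camera calls.

TASK

With the scoop, and without touching the pebbles with the fingers, scoop at least three pebbles out of the tray, tip them into the open steel box, and lay the scoop back down in the tray. Then take the box's lid by its grip bar, bring it up from where it leans back until it stands straight up at its balance point, and finish still holding it there between the fingers so that a mate can fit the stay; never let it drop towards the shut side, and leave the other things on the bench alone.

Things in the scene. Friction and masses are not known exactly. Their poses are not given: they have to be found in the camera images.
- tray: fixed open tray of dark sheet steel, 270 x 120 x 35 mm outside, walls and floor 5 mm thick (so 260 x 110 mm inside). Origin: centre of its underside, on the bench. Its x axis runs along its length from the end where the scoop lies towards the end where the pebbles lie.
- scoop: loose aluminium hand scoop, about 140 g, standing level in the tray, its open lip (+x) towards the pebbles. Origin: centre of the underside of its flat pan: 90 mm long (x), 90 mm wide, floor 2 mm; lip edge at x = +45 mm, back wall 40 mm high at x = -45 mm, side walls 34 mm high at the back, 22 mm further on, none on the last 28 mm before the lip. Pushed level along the tray floor to the end wall, it takes the pebbles in.
- scoop_pan (a point): middle of the scoop's pan, 15 mm above its underside; axes as the scoop's. The gaps between the scoop's sides and the tray's walls are narrower than a pebble.
- scoop_grip (a point): centre of the scoop's wooden handle block, 60 mm long (scoop x), 22 mm wide (scoop y, the way to grip it), 40 mm high, at x = -35 mm, z = +78 mm in the scoop's frame; its top is 98 mm above the pan's underside. Its flat sides can be gripped with the fingers upright or leaning along the scoop.
- pebble0: one of four loose rounded grey stone pebbles, flattened, about 26 mm across and 16 mm thick, about 20 g, smooth (friction about 0.35). Origin: centre of its underside as it first lies flat.
- pebble1: one of four loose rounded grey stone pebbles, flattened, about 26 mm across and 16 mm thick, about 20 g, smooth (friction about 0.35). Origin: centre of its underside as it first lies flat.
- pebble2: one of four loose rounded grey stone pebbles, flattened, about 26 mm across and 16 mm thick, about 20 g, smooth (friction about 0.35). Origin: centre of its underside as it first lies flat.
- pebble3: one of four loose rounded grey stone pebbles, flattened, about 26 mm across and 16 mm thick, about 20 g, smooth (friction about 0.35). Origin: centre of its underside as it first lies flat.
- charge_box: fixed open-topped grey steel box, 170 x 170 x 100 mm outside, walls and floor 5 mm. Origin: centre of its underside, on the bench. Its +x side carries the lid hinge (away from the tray); the tray lies roughly towards its -x side.
- box_mouth (a point): centre of the box's open mouth, level with its rim, 100 mm above the bench; axes as the box's.
- lid (a joint): angle of the box's hinged steel lid (rad): 0 shut, 1.571 standing straight up, which is its balance point; 2.40 fully open, leaning back on its stop, where it starts. The hinge is nearly free: let go on the box side of upright it falls shut, on the other side it falls back open. Lid about 0.4 kg, 5 mm thick plate 170 mm wide, its edge 130 mm from the hinge.
- lid_hinge (a point): middle of the hinge line, 106 mm above the bench, at x = +92 mm in the box's frame, axes as the box's; the hinge line runs along the box's y. At lid angle a the lid lies along (-cos a, 0, sin a) of this frame.
- lid_bar (a point): middle of the lid's grip bar: a round steel bar 14 mm thick, 108 mm long, parallel to the hinge line and 185 mm from it, carried on two 8 mm rods 50 mm either side of the middle, with 48 mm of open space between the bar and the lid's edge. Pinch it across; it can turn between the fingers.
- bearing: bystander, to be left alone: bearing ring, steel, 52 mm across, 16 mm high, lying flat on the bench between the tray and the box; origin at its underside.
- wrench: bystander, to be left alone: open wrench, 170 mm, lying on the bench behind the box; origin at its underside.
- mug: bystander, to be left alone: white mug, 76 mm across, 85 mm high, at the back; origin at its underside.
- oil_bottle: bystander, to be left alone: yellow bottle, 60 mm across, 170 mm high, at the back; origin at its underside.
- paint_can: bystander, to be left alone: can with a paper label, 84 mm across, 100 mm high, on the right; origin at its underside.
- hammer: bystander, to be left alone: hammer, 260 mm, lying on the left; origin at its underside.
Not all that is in view belongs to the job. Leave any pink or turquoise look-alike of the scoop alone.

How it is judged (in metres and radians):
On the way, in this order (a step that is already met when the one before it is completed fails the run):
1. at least three pebbles are in the scoop, lifted clear of the tray (height (world z) of scoop_pan above 0.075 m and ((distance between pebble0 and scoop_pan below 0.06 m and distance between pebble1 and scoop_pan below 0.06 m and (distance between pebble2 and scoop_pan below 0.06 m or distance between pebble3 and scoop_pan below 0.06 m)) or (distance between pebble2 and scoop_pan below 0.06 m and distance between pebble3 and scoop_pan below 0.06 m and (distance between pebble0 and scoop_pan below 0.06 m or distance between pebble1 and scoop_pan below 0.06 m)))), for 0.1 s.
2. at least three pebbles are in the box ((((x of pebble0 in the frame of charge_box between -0.082 and 0.082 m and y of pebble0 in the frame of charge_box between -0.082 and 0.082 m and height (world z) of pebble0 below 0.085 m) and (x of pebble1 in the frame of charge_box between -0.082 and 0.082 m and y of pebble1 in the frame of charge_box between -0.082 and 0.082 m and height (world z) of pebble1 below 0.085 m) and ((x of pebble2 in the frame of charge_box between -0.082 and 0.082 m and y of pebble2 in the frame of charge_box between -0.082 and 0.082 m and height (world z) of pebble2 below 0.085 m) or (x of pebble3 in the frame of charge_box between -0.082 and 0.082 m and y of pebble3 in the frame of charge_box between -0.082 and 0.082 m and height (world z) of pebble3 below 0.085 m))) or ((x of pebble2 in the frame of charge_box between -0.082 and 0.082 m and y of pebble2 in the frame of charge_box between -0.082 and 0.082 m and height (world z) of pebble2 below 0.085 m) and (x of pebble3 in the frame of charge_box between -0.082 and 0.082 m and y of pebble3 in the frame of charge_box between -0.082 and 0.082 m and height (world z) of pebble3 below 0.085 m) and ((x of pebble0 in the frame of charge_box between -0.082 and 0.082 m and y of pebble0 in the frame of charge_box between -0.082 and 0.082 m and height (world z) of pebble0 below 0.085 m) or (x of pebble1 in the frame of charge_box between -0.082 and 0.082 m and y of pebble1 in the frame of charge_box between -0.082 and 0.082 m and height (world z) of pebble1 below 0.085 m))))), for 0.2 s.
3. the scoop lies in the tray, let go (z of scoop in the frame of tray below 0.045 m and x of scoop in the frame of tray between -0.1 and 0.1 m and y of scoop in the frame of tray between -0.035 and 0.035 m and angle between scoop's own z axis and vertical below 0.5 rad and linear speed of scoop below 0.03 m/s and contact force between the fingers and scoop below 0.1 N), for 0.2 s.
4. the lid stands upright, held by its bar (value of joint lid between 1.4908 and 1.6508 rad and velocity of joint lid between -0.08 and 0.08 rad/s and contact force between the fingers and charge_box above 1 N and distance between the grasp point and lid_bar below 0.035 m), for 0.3 s.
At the end, for the whole second after the job is handed in: The lid is at rest (under 0.08 rad/s) within 0.08 rad of upright (1.571 rad), with the grasp point within 35 mm of the middle of its bar and the fingers pressing on it with over 1 N; the scoop lies released on its underside in the tray; at least three pebbles are in the box (all of step 3 and all of step 4 and (((x of pebble0 in the frame of charge_box between -0.082 and 0.082 m and y of pebble0 in the frame of charge_box between -0.082 and 0.082 m and height (world z) of pebble0 below 0.085 m) and (x of pebble1 in the frame of charge_box between -0.082 and 0.082 m and y of pebble1 in the frame of charge_box between -0.082 and 0.082 m and height (world z) of pebble1 below 0.085 m) and ((x of pebble2 in the frame of charge_box between -0.082 and 0.082 m and y of pebble2 in the frame of charge_box between -0.082 and 0.082 m and height (world z) of pebble2 below 0.085 m) or (x of pebble3 in the frame of charge_box between -0.082 and 0.082 m and y of pebble3 in the frame of charge_box between -0.082 and 0.082 m and height (world z) of pebble3 below 0.085 m))) or ((x of pebble2 in the frame of charge_box between -0.082 and 0.082 m and y of pebble2 in the frame of charge_box between -0.082 and 0.082 m and height (world z) of pebble2 below 0.085 m) and (x of pebble3 in the frame of charge_box between -0.082 and 0.082 m and y of pebble3 in the frame of charge_box between -0.082 and 0.082 m and height (world z) of pebble3 below 0.085 m) and ((x of pebble0 in the frame of charge_box between -0.082 and 0.082 m and y of pebble0 in the frame of charge_box between -0.082 and 0.082 m and height (world z) of pebble0 below 0.085 m) or (x of pebble1 in the frame of charge_box between -0.082 and 0.082 m and y of pebble1 in the frame of charge_box between -0.082 and 0.082 m and height (world z) of pebble1 below 0.085 m))))); the arm keeps its last pose, push and grip.
It fails at once if the lid drops to the shut side (below 1.1 rad) (value of joint lid below 1.1 rad).
It fails at once if the fingers touch a pebble (over 2 N) (contact force between the fingers and pebble0 above 2 N or contact force between the fingers and pebble1 above 2 N or contact force between the fingers and pebble2 above 2 N or contact force between the fingers and pebble3 above 2 N).
It fails at once if a bystander is shoved more than 40 mm (distance of any of bearing, wrench, mug, oil_bottle, paint_can, hammer from where it was at the start of the episode above 0.04 m).
It also fails if it takes over 70 s, if anything falls off the work surface, if the arm or the gripper's body presses on something with over 40 N, if the wrist force passes 120 N, or if a joint passes its speed limit or range.

## Working session

There is one attempt and no reset: what is moved stays moved. The work goes in short steps, Python scripts to look and compute and a tool call to move; the robot and the scene stay as the last step left them, time stands still between calls to the robot, and variables do not carry over. Pictures are saved under pics/ and viewed, about 8 in all and at most 12, crops included, and the job is handed in when it is done.

Besides the shell and the picture viewer there is one more tool, called after "Call:" as name(argument=value, ...), one argument or row to a line, values as JSON. arm_command: Moves the arm, as the interface text tells. Its arguments: {"type":"object","properties":{"translation":{"type":"array","items":{"type":"array","items":{"type":"number"}}},"twist":{"type":"array","items":{"type":"number"}},"grip":{"type":"number"},"force":{"type":"number"}},"required":["translation","twist"]}

```bash
ls; mkdir -p pics
cat > h.py <<'E'
import numpy as np, cv2
from scipy.spatial.transform import Rotation as R
from cell import telemetry, optics, env
def shot(cam,name):
    d=optics.read_camera(cam); cv2.imwrite('pics/'+name+'.png',d['img']); np.savez('pics/'+name+'.npz',**{k:np.array(v) for k,v in d.items()}); return d
def load(name): return np.load('pics/'+name+'.npz')
def K(d): return np.array([[d['fx'],0,d['cx']],[0,d['fy'],d['cy']],[0,0,1.]])
def ray(d,u,v):
    p=cv2.undistortPoints(np.array([[[u,v]]],float),K(d),np.array(d['dist'],float))[0,0]
    E=np.array(d['extrinsics']); return E[:3,3],E[:3,:3]@np.array([p[0],-p[1],-1.])
def at_z(d,u,v,z):
    o,r=ray(d,u,v); return o+r*(z-o[2])/r[2]
def proj(d,P):
    E=np.array(d['extrinsics']); c=(np.asarray(P,float).reshape(-1,3)-E[:3,3])@E[:3,:3]
    return cv2.projectPoints(c*[1,-1,-1],np.zeros(3),np.zeros(3),K(d),np.array(d['dist'],float))[0].reshape(-1,2)
def state():
    s=telemetry.get_obs()
    for k in('time_s','tool_pos','tool_rot','qpos','force','grip_width'): print(k,np.round(s[k],4))
    return s
E
python3 - <<'E'
from h import *
state()
a=shot('scene','s0');b=shot('top','t0')
for d in(a,b): print(np.round(d['extrinsics'],3),d['fx'],d['cx'],d['dist'])
E
```

```text
pics
time_s 0.0
tool_pos [0.2813 0.5854 0.2215]
tool_rot [1.799922e+02 1.082000e-01 6.434470e+01]
qpos [-63.5358  18.4386  -4.0139  83.1754   1.2966  78.5395  -3.2596]
force [ 0.2326  0.3996 -0.0328]
grip_width 0.0872
[[ 0.381 -0.598  0.705  1.68 ]
 [ 0.924  0.253 -0.286 -0.45 ]
 [-0.008  0.761  0.649  1.134]
 [ 0.     0.     0.     1.   ]] 473.9743219244693 285.7719489451195 [0.03765551 0.         0.         0.         0.        ]
[[ 0.029  0.978 -0.209  0.324]
 [-1.     0.029 -0.002 -0.008]
 [ 0.005  0.209  0.978  1.229]
 [ 0.     0.     0.     1.   ]] 394.9392756052775 277.1894406337242 [-0.03332365  0.          0.          0.          0.        ]
```

View pics/s0.png

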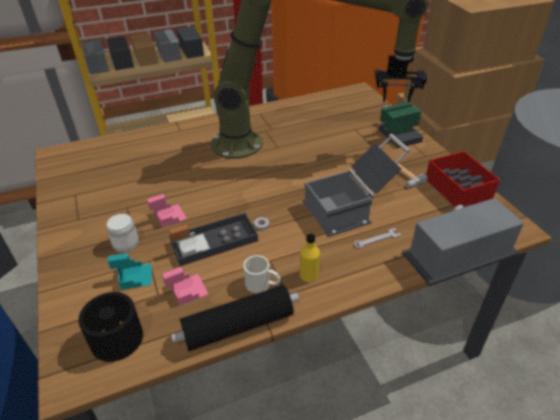

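View pics/t0.png

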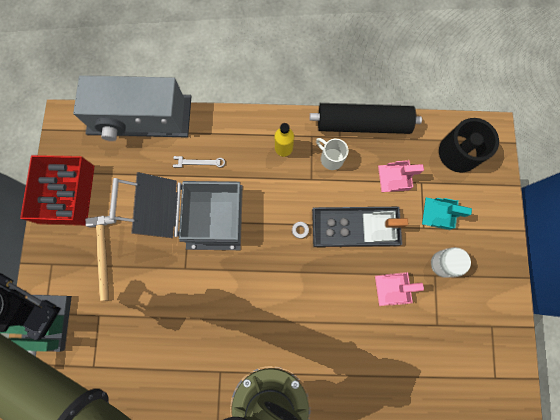

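The real scoop is the aluminium one with a brown handle in the tray, at top (380,226) / scene (192,245). The look-alikes are pink at top (397,176) and (394,289), and turquoise at top (442,213). The box is at top (211,213), the open lid at (155,205) and its grip bar at (114,204). Next, an enlarged crop of the chosen scoop and the box.

Run:
```python
import cv2,numpy as np
t=cv2.imread('pics/t0.png');s=cv2.imread('pics/s0.png')
f=lambda im,x,y,w,h,k:cv2.resize(im[y:y+h,x:x+w],None,fx=k,fy=k,interpolation=cv2.INTER_CUBIC)
a=f(t,285,195,133,60,6) # 798x360
b=f(t,95,165,155,90,0+2.58) # 400x232
c=f(s,160,205,110,64,3.63)
o=np.zeros((600,800,3),np.uint8);o[:360,:798]=a
o[362:362+b.shape[0],:b.shape[1]]=b;o[362:362+c.shape[0],400:400+c.shape[1]]=c[:, :400]
cv2.imwrite('pics/c0.png',o);print(b.shape,c.shape)
```

```text
(232, 400, 3) (232, 399, 3)
```

View pics/c0.png

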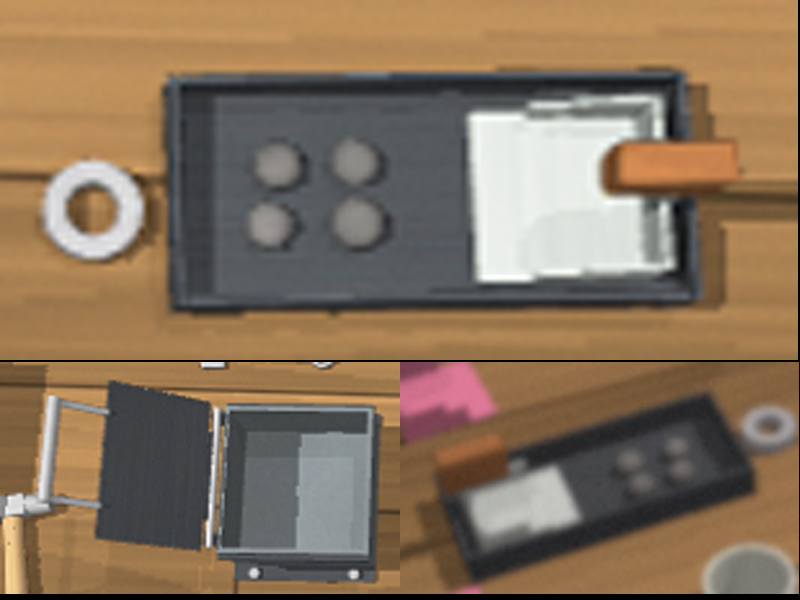

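Run:
```python
from h import *
d=load('t0')
A=lambda x,y:(285+x/6-.4,195+y/6-.4)
B=lambda x,y:(95+x/2.58-.3,165+(y-362)/2.58-.3)
print('tray rim');[print(np.round(at_z(d,*A(*p),.035),4)) for p in[(167,75),(685,72),(172,308),(697,300)]]
print('pebbles');[print(np.round(at_z(d,*A(*p),.014),4)) for p in[(280,165),(357,162),(271,225),(360,222)]]
print('lip corners');[print(np.round(at_z(d,*A(*p),.006),4)) for p in[(469,114),(477,283)]]
print('handle top');[print(np.round(at_z(d,*A(*p),.103),4)) for p in[(622,142),(738,142),(618,186),(738,178)]]
print('box rim');[print(np.round(at_z(d,*B(*p),.1),4)) for p in[(225,405),(377,405),(220,553),(378,555)]]
print('bar');hz=.106+.185*np.sin(2.4);[print(np.round(at_z(d,*B(*p),hz),4)) for p in[(53,398),(44,502)]]
print('ring',np.round(at_z(d,*A(93,210),.016),4))
```

```text
tray rim
[ 0.5924 -0.1145  0.035 ]
[ 0.6021 -0.3835  0.035 ]
[ 0.4717 -0.1184  0.035 ]
[ 0.4833 -0.3855  0.035 ]
pebbles
[ 0.5508 -0.1759  0.014 ]
[ 0.5535 -0.2162  0.014 ]
[ 0.519  -0.1713  0.014 ]
[ 0.5219 -0.2175  0.014 ]
lip corners
[ 0.5826 -0.277   0.006 ]
[ 0.4928 -0.2798  0.006 ]
handle top
[ 0.5504 -0.3301  0.103 ]
[ 0.552  -0.3868  0.103 ]
[ 0.5286 -0.3275  0.103 ]
[ 0.5343 -0.3861  0.103 ]
box rim
[0.6445 0.2799 0.1   ]
[0.6497 0.1047 0.1   ]
[0.4729 0.2719 0.1   ]
[0.4761 0.0952 0.1   ]
bar
[0.6097 0.4238 0.231 ]
[0.5014 0.4204 0.231 ]
ring [ 0.5238 -0.0786  0.016 ]
```

```bash
cat > plan.py <<'E'
import sys
from h import *
def plan(wps,step=5.0,tw=10):
    s=telemetry.get_obs(); p=np.array(s['tool_pos'])*100; y=s['tool_rot'][2]
    print('t %.2f'%s['time_s'],np.round(p,2),np.round(s['tool_rot'],1),np.round(s['force'],1),s['grip_width'])
    T=[];W=[]
    for x,yy,z,yaw in wps:
        g=np.array([x,yy,z])*100; n=int(max(np.ceil(np.linalg.norm(g-p)/step),np.ceil(abs(yaw-y)/tw),1))
        dp=(g-p)/n;dy=(yaw-y)/n
        for i in range(n):
            c,sn=np.cos(np.radians(y)),np.sin(np.radians(y))
            T.append([float(round(v,1)) for v in(c*dp[0]+sn*dp[1],sn*dp[0]-c*dp[1],-dp[2])]);W.append(round(-dy,1));y+=dy
        p=g
    for i in range(0,len(T),10): print('{"translation":',T[i:i+10],', "twist":',W[i:i+10],'}')
if __name__=='__main__':
    a=[float(v) for v in sys.argv[2:]]; plan([a[i:i+4] for i in range(0,len(a),4)],float(sys.argv[1]))
E
python3 plan.py 5 .33 .54 .33 50  .52 .3 .33 20 .62 0 .30 2.2 .5407 -.358 .20 2.2
```

```text
t 0.10 [28.13 58.54 22.16] [1.80e+02 1.00e-01 6.43e+01] [ 0.1  0.3 -0.6] 0.08699108753041303
{"translation": [[-0.7, 2.1, -3.6], [-0.5, 2.2, -3.6], [-0.3, 2.2, -3.6], [-0.9, 4.3, -0.0], [-0.6, 4.3, -0.0], [-0.2, 4.4, -0.0], [0.1, 4.4, -0.0], [0.4, 4.4, -0.0], [0.7, 4.3, -0.0], [1.1, 4.2, -0.0]] , "twist": [np.float64(4.8), np.float64(4.8), np.float64(4.8), np.float64(4.3), np.float64(4.3), np.float64(4.3), np.float64(4.3), np.float64(4.3), np.float64(4.3), np.float64(4.3)] }
{"translation": [[-0.1, 4.5, 0.4], [0.1, 4.5, 0.4], [0.3, 4.5, 0.4], [0.5, 4.5, 0.4], [0.7, 4.5, 0.4], [0.9, 4.4, 0.4], [1.1, 4.4, 0.4], [-1.2, 4.4, 1.2], [-1.2, 4.4, 1.2], [-1.2, 4.4, 1.2]] , "twist": [np.float64(2.5), np.float64(2.5), np.float64(2.5), np.float64(2.5), np.float64(2.5), np.float64(2.5), np.float64(2.5), np.float64(-0.0), np.float64(-0.0), np.float64(-0.0)] }
{"translation": [[-1.2, 4.4, 1.2], [-1.2, 4.4, 1.2], [-1.2, 4.4, 1.2], [-1.2, 4.4, 1.2], [-1.2, 4.4, 1.2]] , "twist": [np.float64(-0.0), np.float64(-0.0), np.float64(-0.0), np.float64(-0.0), np.float64(-0.0)] }
```

Call:
arm_command(
  translation=[
    [-0.7,2.1,-3.6],
    [-0.5,2.2,-3.6],
    [-0.3,2.2,-3.6],
    [-0.9,4.3,0],
    [-0.6,4.3,0],
    [-0.2,4.4,0],
    [0.1,4.4,0],
    [0.4,4.4,0],
    [0.7,4.3,0],
    [1.1,4.2,0],
  ],
  twist=[4.8,4.8,4.8,4.3,4.3,4.3,4.3,4.3,4.3,4.3],
  grip=100,
)

```text
time_s: 1.35
tool_pos: [0.5186, 0.2901, 0.3272]
tool_rot: [179.7, 0.6, 19.0]
force: [0.9, 0.3, -0.1]
grip_width: 0.0869
```

Call:
arm_command(
  translation=[
    [-0.1,4.5,0.4],
    [0.1,4.5,0.4],
    [0.3,4.5,0.4],
    [0.5,4.5,0.4],
    [0.7,4.5,0.4],
    [0.9,4.4,0.4],
    [1.1,4.4,0.4],
    [-1.2,4.4,0.6],
    [-1.2,4.4,0.6],
    [-1.2,4.4,0.6],
  ],
  twist=[2.5,2.5,2.5,2.5,2.5,2.5,2.5,0,0,0],
)

```text
time_s: 2.6
tool_pos: [0.5806, -0.1581, 0.278]
tool_rot: [179.4, 0.9, 0.9]
force: [0.9, -0.6, -0.3]
grip_width: 0.0871
```

```bash
sed -i 's/round(-dy,1)/float(round(-dy,1))/' plan.py; python3 plan.py 5 .5407 -.358 .20 2.2 .5407 -.358 .14 2.2
```

```text
t 2.60 [ 58.06 -15.81  27.8 ] [179.4   0.9   0.9] [ 0.9 -0.6 -0.3] 0.08714326241860851
{"translation": [[-0.9, 4.0, 1.6], [-0.9, 4.0, 1.6], [-0.9, 4.0, 1.6], [-0.9, 4.0, 1.6], [-0.9, 4.0, 1.6], [0.0, 0.0, 3.0], [0.0, 0.0, 3.0]] , "twist": [-0.3, -0.3, -0.3, -0.3, -0.3, -0.0, -0.0] }
```

Call:
arm_command(
  translation=[
    [-0.9,4.0,1.6],
    [-0.9,4.0,1.6],
    [-0.9,4.0,1.6],
    [-0.9,4.0,1.6],
    [-0.9,4.0,1.6],
    [0,0,3.0],
    [0,0,3.0],
    [0,0,0],
  ],
  twist=[-0.3,-0.3,-0.3,-0.3,-0.3,0,0,0],
)

```text
time_s: 3.6
tool_pos: [0.5315, -0.3715, 0.1332]
tool_rot: [179.5, 1.2, 2.0]
force: [-0.6, 0.9, -0.5]
grip_width: 0.0872
```

```bash
python3 plan.py 3 .5407 -.358 .085 2.2 .5407 -.358 .067 2.2
python3 - <<'E'
from h import *
d=shot('scene','s1')
g=np.array([.5407,-.358,.083]);print(proj(d,[g,telemetry.get_obs()['tool_pos']]))
cv2.imwrite('pics/s1c.png',cv2.resize(d['img'][170:290,130:290],None,fx=4,fy=4,interpolation=cv2.INTER_CUBIC))
E
```

```text
t 3.60 [ 53.15 -37.15  13.32] [179.5   1.2   2. ] [-0.6  0.9 -0.5] 0.08715588723040804
{"translation": [[0.5, -0.7, 2.4], [0.5, -0.7, 2.4], [0.0, 0.0, 1.8]] , "twist": [-0.1, -0.1, -0.0] }
[[178.58559846 232.96292098]
 [170.98869183 220.52344048]]
```

View pics/s1c.png

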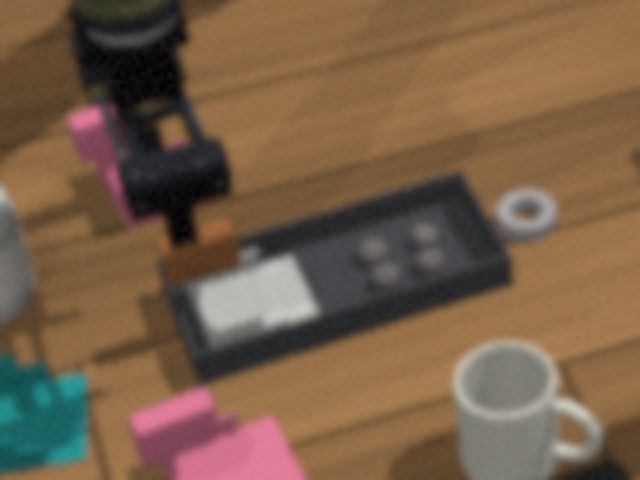

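The handle shows at crop (200,250), which is full (180,232). The prediction was (178.6,233), so the two agree, and the pan and the pebbles are as described. Descending to grip.

Call:
arm_command(
  translation=[
    [0.5,-0.7,1.5],
    [0.4,-0.6,1.5],
    [0,0,1.2],
    [0,0,0],
  ],
  twist=[0,0,0,0],
)

```text
time_s: 4.15
tool_pos: [0.5436, -0.3572, 0.0925]
tool_rot: [179.3, 0.8, 2.2]
force: [-0.2, -0.2, 0.8]
grip_width: 0.0872
```

```bash
python3 plan.py 2 .5407 -.358 .067 2.2
```

```text
t 4.15 [ 54.36 -35.72   9.25] [179.3   0.8   2.2] [-0.2 -0.2  0.8] 0.08719499991559947
{"translation": [[-0.1, 0.0, 1.3], [-0.1, 0.0, 1.3]] , "twist": [-0.0, -0.0] }
```

Call:
arm_command(
  translation=[
    [-0.1,0,1.3],
    [-0.1,0,1.2],
    [0,0,0],
  ],
  twist=[0,0,0],
)

```text
time_s: 4.53
tool_pos: [0.5409, -0.3582, 0.0661]
tool_rot: [179.3, 0.8, 2.2]
force: [0.3, 0.4, 0.0]
grip_width: 0.0872
```

Call:
arm_command(
  translation=[
    [0,0,0],
    [0,0,0],
    [0,0,0],
    [0,0,0],
    [0,0,0],
    [0,0,0],
  ],
  twist=[0,0,0,0,0,0],
  grip=0,
  force=45,
)

```text
time_s: 5.28
tool_pos: [0.5416, -0.3591, 0.0675]
tool_rot: [179.2, 0.7, 2.1]
force: [-0.7, 0.6, 0.7]
grip_width: 0.0351
```

Call:
arm_command(
  translation=[
    [0,0,0],
    [0,0,0],
    [0,0,0],
  ],
  twist=[0,0,0],
)

```text
time_s: 5.65
tool_pos: [0.5418, -0.359, 0.0676]
tool_rot: [179.2, 0.7, 2.1]
force: [0.4, 0.3, -0.1]
grip_width: 0.0219
```

Call:
arm_command(
  translation=[
    [0,-1.0,0.1],
    [0,-1.5,0.1],
    [0,-1.5,0.1],
    [0,-1.5,0.1],
    [0,-1.5,0.1],
    [0,-1.5,0.1],
  ],
  twist=[0,0,0,0,0,0],
)

```text
time_s: 6.4
tool_pos: [0.5422, -0.2818, 0.0684]
tool_rot: [178.2, -0.1, 1.8]
force: [1.7, -4.4, 7.6]
grip_width: 0.0216
```

```bash
python3 plan.py 1.5 .5350 -.20 .066 2.2
```

```text
t 6.40 [ 54.22 -28.18   6.84] [ 1.782e+02 -1.000e-01  1.800e+00] [ 1.7 -4.4  7.6] 0.021601722299630217
{"translation": [[-0.1, -1.4, 0.0], [-0.1, -1.4, 0.0], [-0.1, -1.4, 0.0], [-0.1, -1.4, 0.0], [-0.1, -1.4, 0.0], [-0.1, -1.4, 0.0]] , "twist": [-0.1, -0.1, -0.1, -0.1, -0.1, -0.1] }
```

Call:
arm_command(
  translation=[
    [-0.1,-1.5,0],
    [-0.1,-1.5,0.05],
    [-0.1,-1.5,0.05],
    [-0.1,-1.5,0.05],
    [-0.1,-1.0,0.05],
    [0,-0.8,0.05],
  ],
  twist=[0,0,0,0,0,0],
)

```text
time_s: 7.15
tool_pos: [0.5405, -0.2048, 0.0701]
tool_rot: [177.5, -1.0, 2.0]
force: [0.4, -4.7, 5.6]
grip_width: 0.0216
```

Run:
```python
from h import *
state()
f=lambda im,x,y,w,h,k:cv2.resize(im[y:y+h,x:x+w],None,fx=k,fy=k,interpolation=cv2.INTER_CUBIC)
a=shot('top','t2')['img'];b=shot('scene','s2')['img']
cv2.imwrite('pics/c2.png',np.hstack([f(a,295,190,120,80,3.3),f(b,160,190,120,80,3.3)]))
```

```text
time_s 7.15
tool_pos [ 0.5405 -0.2048  0.0701]
tool_rot [177.4587  -1.0472   1.9723]
qpos [-12.5209  17.2663  33.9892 106.4201  -9.009   57.5047  26.7819]
force [ 0.4059 -4.7045  5.6437]
grip_width 0.0216
```

View pics/c2.png

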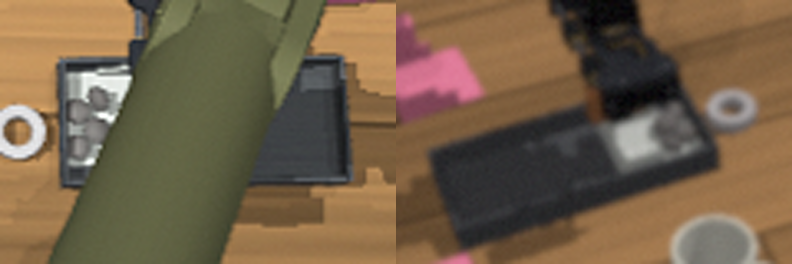

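All four pebbles are on the pan near the lip, at top crop (75,110), (97,97), (95,130) and (78,148), and the lip is almost at the end wall. I'll nudge it forward and lift gently.

Call:
arm_command(
  translation=[
    [0,-0.7,0.05],
    [0,-0.4,0],
    [0,0,-0.3],
    [0,0,-0.5],
    [0,0,-0.8],
    [0,0,-1.0],
    [0,0,-1.0],
    [0,0,-1.0],
    [0,0,-0.6],
    [0,0,0],
  ],
  twist=[0,0,0,0,0,0,0,0,0,0],
)

```text
time_s: 8.5
tool_pos: [0.5363, -0.1915, 0.124]
tool_rot: [177.1, -0.8, 2.2]
force: [0.4, 0.3, -2.8]
grip_width: 0.0216
```

Run:
```python
from h import *
state()
f=lambda im,x,y,w,h,k:cv2.resize(im[y:y+h,x:x+w],None,fx=k,fy=k,interpolation=cv2.INTER_CUBIC)
a=shot('top','t3')['img'];b=shot('scene','s3')['img']
cv2.imwrite('pics/c3.png',np.hstack([f(a,285,180,100,90,4),f(b,190,165,100,90,4)]))
```

```text
time_s 8.5
tool_pos [ 0.5363 -0.1915  0.124 ]
tool_rot [177.1011  -0.8229   2.1635]
qpos [-15.3221  12.5332  34.6842 104.656   -5.2354  63.274   23.0354]
force [ 0.418   0.2671 -2.8076]
grip_width 0.0216
```

View pics/c3.png

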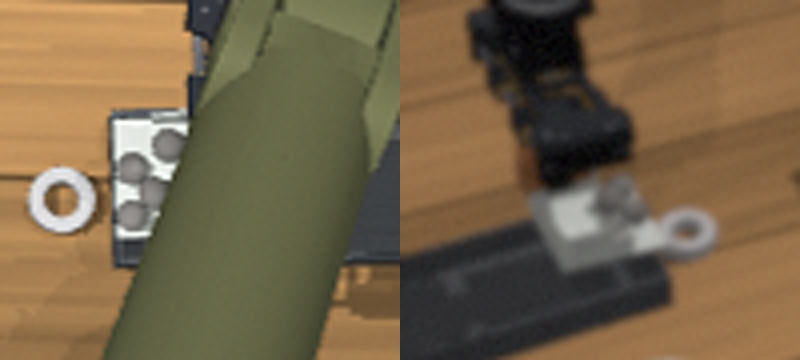

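All four pebbles are riding on the scoop, and the force reads −2.8 N. Lifting and carrying it gently to the box.

Call:
arm_command(
  translation=[
    [0,0,-0.5],
    [0,0,-1.0],
    [0,0,-1.5],
    [0,0,-1.5],
    [0,0,-1.3],
    [0,0,-0.8],
    [0,0,-0.3],
    [0,-0.5,0],
    [0,-0.9,0],
    [0.1,-1.3,0],
  ],
  twist=[0,0,0,0,0,0,0,0,0,0],
)

```text
time_s: 9.85
tool_pos: [0.5339, -0.1602, 0.1951]
tool_rot: [177.1, -0.7, 2.0]
force: [0.5, 0.9, -2.7]
grip_width: 0.0217
```

```bash
python3 plan.py 1.8 .5623 .143 .195 2.2; python3 -c "
from h import *;state()"
```

```text
t 9.85 [ 53.39 -16.02  19.51] [177.1  -0.7   2. ] [ 0.5  0.9 -2.7] 0.02172143580812984
{"translation": [[0.2, -1.8, 0.0], [0.2, -1.8, 0.0], [0.2, -1.8, 0.0], [0.2, -1.8, 0.0], [0.2, -1.8, 0.0], [0.2, -1.8, 0.0], [0.2, -1.8, 0.0], [0.2, -1.8, 0.0], [0.2, -1.8, 0.0], [0.2, -1.8, 0.0]] , "twist": [-0.0, -0.0, -0.0, -0.0, -0.0, -0.0, -0.0, -0.0, -0.0, -0.0] }
{"translation": [[0.2, -1.8, 0.0], [0.2, -1.8, 0.0], [0.2, -1.8, 0.0], [0.2, -1.8, 0.0], [0.2, -1.8, 0.0], [0.2, -1.8, 0.0], [0.2, -1.8, 0.0]] , "twist": [-0.0, -0.0, -0.0, -0.0, -0.0, -0.0, -0.0] }
time_s 9.85
tool_pos [ 0.5339 -0.1602  0.1951]
tool_rot [177.1091  -0.6785   2.0105]
qpos [-18.8527   7.185   33.8571 101.1973  -1.502   71.3475  17.1994]
force [ 0.5017  0.9146 -2.7004]
grip_width 0.0217
```

Call:
arm_command(
  translation=[
    [0.2,-1.6,0],
    [0.2,-1.9,0],
    [0.2,-2.1,0],
    [0.2,-2.2,0],
    [0.2,-2.2,0],
    [0.2,-2.2,0],
    [0.2,-2.2,0],
    [0.2,-2.2,0],
    [0.2,-2.2,0],
    [0.2,-2.2,0],
  ],
  twist=[0,0,0,0,0,0,0,0,0,0],
)

```text
time_s: 11.1
tool_pos: [0.5438, 0.0702, 0.182]
tool_rot: [177.3, -0.5, 2.6]
force: [-0.4, 0.1, -3.0]
grip_width: 0.0218
```

Call:
arm_command(
  translation=[
    [0.2,-1.9,0],
    [0.2,-1.6,0],
    [0.2,-1.3,0],
    [0.1,-1.0,0],
    [0,-0.7,0],
    [0,-0.4,0],
    [0,-0.2,0],
  ],
  twist=[0,0,0,0,0,0,0],
)

```text
time_s: 11.98
tool_pos: [0.5469, 0.1475, 0.1777]
tool_rot: [177.2, -0.4, 2.7]
force: [0.6, -0.1, -2.9]
grip_width: 0.0218
```

```bash
python3 plan.py 1.5 .5623 .148 .195 2.2;python3 -c "
from h import *;state()"
```

```text
t 11.97 [54.69 14.75 17.77] [177.2  -0.4   2.7] [ 0.6 -0.1 -2.9] 0.021814708206928442
{"translation": [[0.8, 0.0, -0.9], [0.8, 0.0, -0.9]] , "twist": [0.3, 0.3] }
time_s 11.975
tool_pos [0.5469 0.1475 0.1777]
tool_rot [177.2111  -0.4014   2.7363]
qpos [-37.8004  10.0726  20.4131  99.3174  -0.737   71.5635 -14.7047]
force [ 0.6495 -0.0523 -2.8712]
grip_width 0.0218
```

Call:
arm_command(
  translation=[
    [0.3,0.1,0.5],
    [0.5,0.3,1.0],
    [0.5,0.4,1.2],
    [0.2,0.4,1.2],
    [0,0.4,1.0],
    [0,0.3,0.8],
    [0,0.1,0.4],
    [0,0,0],
  ],
  twist=[0,0,0,0,0,0,0,0],
)

```text
time_s: 12.98
tool_pos: [0.565, 0.1284, 0.1138]
tool_rot: [177.7, -0.5, 2.8]
force: [-0.2, 2.0, -3.2]
grip_width: 0.0219
```

Run:
```python
from h import *
state()
f=lambda im,x,y,w,h,k:cv2.resize(im[y:y+h,x:x+w],None,fx=k,fy=k,interpolation=cv2.INTER_CUBIC)
a=shot('top','t4')['img'];b=shot('scene','s4')['img']
cv2.imwrite('pics/c4.png',np.hstack([f(a,165,160,110,100,3.6),f(b,290,150,110,100,3.6)]))
```

```text
time_s 12.975
tool_pos [0.565  0.1284 0.1138]
tool_rot [177.6727  -0.518    2.7546]
qpos [-35.1591  14.6391  21.0231 101.9083  -3.1247  64.4    -10.6677]
force [-0.1796  1.981  -3.1731]
grip_width 0.0219
```

View pics/c4.png

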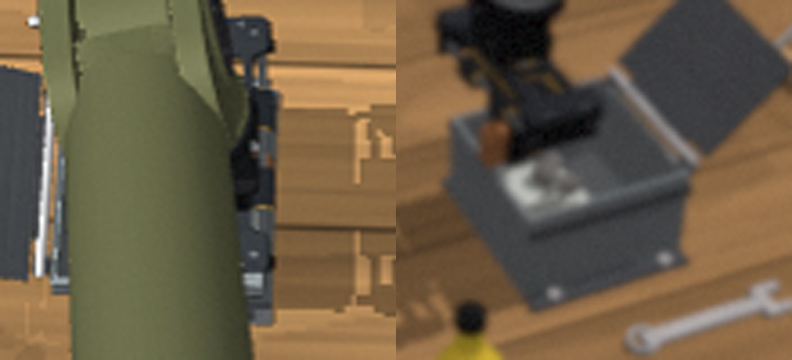

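The scoop is inside the box with the pebbles still on it (right crop, about (555,175)). Jerking forward and stopping to slide them off.

Call:
arm_command(
  translation=[
    [0,-4.5,0],
    [0,1.5,0],
    [0,0.3,0],
    [0,0.5,0],
    [0,0.5,0],
    [0,0.5,0],
    [0,0.4,0],
    [0,0,0],
  ],
  twist=[0,0,0,0,0,0,0,0],
)

```text
time_s: 14.08
tool_pos: [0.5654, 0.1301, 0.1146]
tool_rot: [177.4, -0.5, 2.4]
force: [0.4, 0.2, -1.9]
grip_width: 0.0215
```

Run:
```python
from h import *
state()
shot('top','t5'); b=shot('scene','s5')['img']
```

```text
time_s 14.075
tool_pos [0.5654 0.1301 0.1146]
tool_rot [177.4283  -0.5465   2.4314]
qpos [-35.4234  14.7265  21.005  101.7243  -2.8787  64.5463 -11.3917]
force [ 0.351   0.1882 -1.9167]
grip_width 0.0215
```

The force fell by about 0.9 N, which is close to four pebbles. One more jerk, then a look.

Call:
arm_command(
  translation=[
    [0,-4.5,0],
    [0,1.5,0],
    [0,0.5,0],
    [0,0.5,0],
    [0,0.5,0],
    [0,0.4,0],
    [0,0,0],
  ],
  twist=[0,0,0,0,0,0,0],
)

```text
time_s: 15.05
tool_pos: [0.565, 0.1416, 0.1141]
tool_rot: [177.5, -0.6, 2.4]
force: [-0.5, -0.3, -2.2]
grip_width: 0.0218
```

Run:
```python
from h import *
state()
f=lambda im,x,y,w,h,k:cv2.resize(im[y:y+h,x:x+w],None,fx=k,fy=k,interpolation=cv2.INTER_CUBIC)
b=shot('scene','s6')['img']
cv2.imwrite('pics/c6.png',np.hstack([f(cv2.imread('pics/s5.png'),305,160,80,80,5),f(b,305,160,80,80,5)]))
```

```text
time_s 15.05
tool_pos [0.565  0.1416 0.1141]
tool_rot [177.5033  -0.5706   2.4412]
qpos [-36.0805  15.0078  20.6112 101.4021  -2.9558  64.577  -12.4149]
force [-0.4857 -0.3256 -2.1642]
grip_width 0.0218
```

View pics/c6.png

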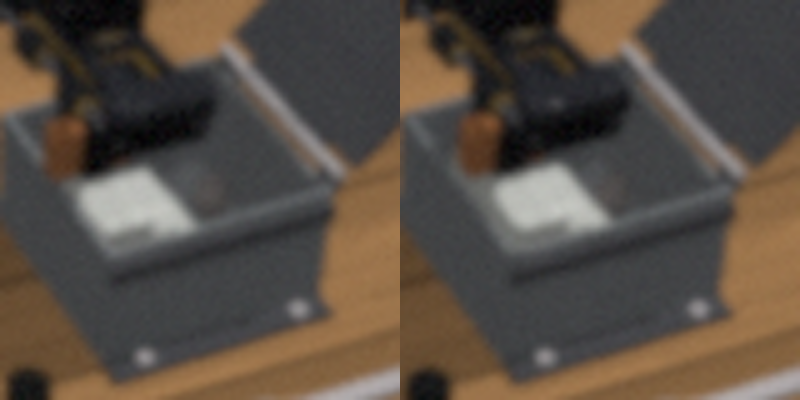

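The pan is empty and the pebbles lie on the box floor in front of it (left crop (205,190)). Next I'll lift out and take the scoop back to the tray.

Call:
arm_command(
  translation=[
    [0,-0.3,-1.5],
    [0,-0.2,-2.5],
    [0,0,-2.5],
    [0,0,-2],
    [0,0,-1],
    [0,3,0],
    [-0.1,4,-0.2],
    [-0.1,4,-0.2],
    [-0.1,4,-0.2],
    [-0.1,4,-0.2],
  ],
  twist=[0,0,0,0,0,0,0,0,0,0],
)

```text
time_s: 16.35
tool_pos: [0.5689, -0.0336, 0.2331]
tool_rot: [177.8, -0.8, 3.3]
force: [-0.3, -0.0, -1.3]
grip_width: 0.0218
```

```bash
python3 plan.py 4 .540 -.315 .20 2.2;python3 - <<'E'
from h import *
state()
b=shot('top','t7')['img']
cv2.imwrite('pics/c7.png',cv2.resize(b[170:260,90:390],None,fx=2.6,fy=2.6,interpolation=cv2.INTER_CUBIC))
E
```

```text
t 16.35 [56.89 -3.36 23.31] [177.8  -0.8   3.3] [-0.3 -0.  -1.3] 0.021825880308387207
{"translation": [[-0.6, 3.5, 0.4], [-0.6, 3.5, 0.4], [-0.5, 3.5, 0.4], [-0.5, 3.5, 0.4], [-0.5, 3.5, 0.4], [-0.5, 3.5, 0.4], [-0.5, 3.5, 0.4], [-0.5, 3.5, 0.4]] , "twist": [0.1, 0.1, 0.1, 0.1, 0.1, 0.1, 0.1, 0.1] }
time_s 16.35
tool_pos [ 0.5689 -0.0336  0.2331]
tool_rot [177.7788  -0.7661   3.2589]
qpos [-26.1201   7.7307  28.0802  95.8356  -1.5268  76.3826   5.3044]
force [-0.3002 -0.0364 -1.2778]
grip_width 0.0218
```

View pics/c7.png

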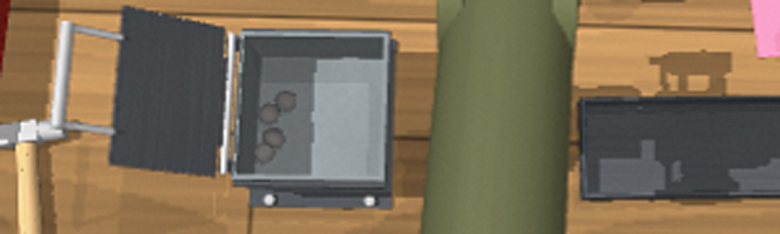

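All four pebbles lie in the box, at crop (286,100), (268,113), (273,138) and (263,153), and the tray is empty. On to the tray.

Call:
arm_command(
  translation=[
    [-0.6,3.5,0.4],
    [-0.6,3.5,0.4],
    [-0.5,3.5,0.4],
    [-0.5,3.5,0.4],
    [-0.5,3.5,0.4],
    [-0.5,3.5,0.4],
    [-0.4,3.0,0.4],
    [-0.2,1.5,0],
    [0,0,0],
  ],
  twist=[0.1,0.1,0.1,0.1,0.1,0.1,0.1,0,0],
)

```text
time_s: 17.52
tool_pos: [0.5418, -0.304, 0.2172]
tool_rot: [177.6, -0.9, 2.1]
force: [-0.2, 0.8, -0.8]
grip_width: 0.0218
```

```bash
python3 plan.py 3 .540 -.315 .10 2.2 .540 -.315 .07 2.2
```

```text
t 17.52 [ 54.18 -30.4   21.72] [177.6  -0.9   2.1] [-0.2  0.8 -0.8] 0.021813772523477527
{"translation": [[-0.1, 0.3, 2.9], [-0.1, 0.3, 2.9], [-0.1, 0.3, 2.9], [-0.1, 0.3, 2.9], [0.0, 0.0, 3.0]] , "twist": [-0.0, -0.0, -0.0, -0.0, 0.0] }
```

Call:
arm_command(
  translation=[
    [0,0.2,2.5],
    [-0.1,0.3,2.9],
    [-0.1,0.3,2.5],
    [0,0.1,1.5],
    [0,0,0.5],
    [0,0,0],
  ],
  twist=[0,0,0,0,0,0],
)

```text
time_s: 18.27
tool_pos: [0.5481, -0.3068, 0.1178]
tool_rot: [178.0, -1.2, 2.8]
force: [0.0, -0.2, -1.6]
grip_width: 0.0216
```

```bash
python3 plan.py 1 .540 -.315 .07 2.2
```

```text
t 18.27 [ 54.81 -30.68  11.78] [178.   -1.2   2.8] [ 0.  -0.2 -1.6] 0.02162511811220016
{"translation": [[-0.2, 0.2, 1.0], [-0.2, 0.2, 1.0], [-0.2, 0.2, 1.0], [-0.2, 0.2, 1.0], [-0.2, 0.2, 1.0]] , "twist": [0.1, 0.1, 0.1, 0.1, 0.1] }
```

Call:
arm_command(
  translation=[
    [-0.7,0.4,0.5],
    [-0.3,0.3,0.5],
    [0,0,0.3],
    [0,0,0],
  ],
  twist=[0.3,0.3,0,0],
)

```text
time_s: 18.77
tool_pos: [0.539, -0.316, 0.1062]
tool_rot: [177.9, -1.4, 2.2]
force: [0.5, 0.2, -1.9]
grip_width: 0.0216
```

```bash
python3 plan.py 1 .540 -.315 .07 2.2
```

```text
t 18.77 [ 53.9  -31.6   10.62] [177.9  -1.4   2.2] [ 0.5  0.2 -1.9] 0.021559334385497175
{"translation": [[0.0, -0.0, 0.9], [0.0, -0.0, 0.9], [0.0, -0.0, 0.9], [0.0, -0.0, 0.9]] , "twist": [-0.0, -0.0, -0.0, -0.0] }
```

Call:
arm_command(
  translation=[
    [0,0,0.9],
    [0,0,0.9],
    [0,0,0.8],
    [0,0,0.4],
    [0,0,0.3],
    [0,0,0.2],
    [0,0,0],
  ],
  twist=[0,0,0,0,0,0,0],
)

```text
time_s: 19.65
tool_pos: [0.5408, -0.3183, 0.0709]
tool_rot: [177.9, -1.5, 2.2]
force: [-1.6, 0.8, 0.8]
grip_width: 0.022
```

Call:
arm_command(
  translation=[
    [0,0,0],
    [0,0,0],
    [0,0,0],
    [0,0,0],
    [0,0,0],
    [0,0,0],
    [0,0,0],
  ],
  twist=[0,0,0,0,0,0,0],
  grip=100,
)

```text
time_s: 20.52
tool_pos: [0.5418, -0.3185, 0.0712]
tool_rot: [177.8, -1.6, 2.2]
force: [-0.4, -0.3, 0.1]
grip_width: 0.0824
```

Call:
arm_command(
  translation=[
    [0,0,-1.0],
    [0,0,-2.0],
    [0,0,-3],
    [0,0,-4],
    [0,0,-4],
    [0,0,-4],
    [0,-3,-3],
    [0,-4,-1],
    [0,-4,0],
    [0,-4,0],
  ],
  twist=[0,0,0,0,0,0,0,0,0,0],
)

```text
time_s: 21.78
tool_pos: [0.529, -0.1635, 0.3076]
tool_rot: [177.5, -2.5, 1.5]
force: [0.2, 0.4, -0.2]
grip_width: 0.0868
```

Run:
```python
from h import *
s=state()
b=shot('top','t8')['img'];c=shot('scene','s8')['img']
f=lambda im,x,y,w,h,k:cv2.resize(im[y:y+h,x:x+w],None,fx=k,fy=k,interpolation=cv2.INTER_CUBIC)
cv2.imwrite('pics/c8.png',np.hstack([f(b,290,190,130,80,3),f(c,150,195,130,80,3)]))
```

```text
time_s 21.775
tool_pos [ 0.529  -0.1635  0.3076]
tool_rot [177.492   -2.4905   1.4705]
qpos [-18.9447   1.9456  33.3165  93.0346   0.6732  82.2614  15.6711]
force [ 0.1813  0.4141 -0.2239]
grip_width 0.0868
```

View pics/c8.png

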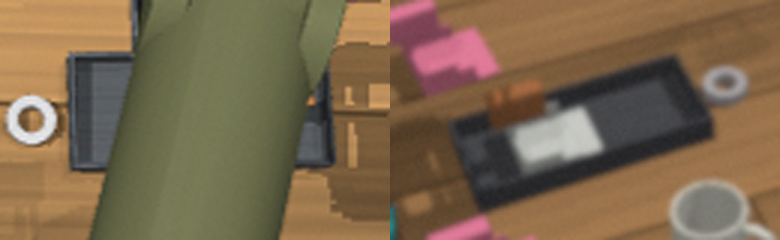

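The scoop lies level and released in the tray (right crop (555,135)). Now to the lid bar.

```bash
python3 plan.py 4 .59 0 .36 30 .5555 .421 .36 91.8
```

```text
t 21.88 [ 53.   -15.86  30.72] [177.7  -2.5   2. ] [0.8 0.1 0.1] 0.08729918955254362
{"translation": [[1.3, -3.1, -1.1], [1.6, -3.0, -1.1], [1.9, -2.8, -1.1], [2.2, -2.6, -1.1], [2.4, -2.4, -1.1], [1.6, -3.5, -0.0], [2.0, -3.3, -0.0], [2.3, -3.1, -0.0], [2.6, -2.8, -0.0], [2.8, -2.6, -0.0]] , "twist": [-5.6, -5.6, -5.6, -5.6, -5.6, -5.6, -5.6, -5.6, -5.6, -5.6] }
{"translation": [[3.1, -2.3, -0.0], [3.3, -2.0, -0.0], [3.5, -1.6, -0.0], [3.6, -1.3, -0.0], [3.7, -0.9, -0.0], [3.8, -0.6, -0.0]] , "twist": [-5.6, -5.6, -5.6, -5.6, -5.6, -5.6] }
```

Call:
arm_command(
  translation=[
    [1.3,-3.1,-1.1],
    [1.6,-3.0,-1.1],
    [1.9,-2.8,-1.1],
    [2.2,-2.6,-1.1],
    [2.4,-2.4,-1.1],
    [1.6,-3.5,0],
    [2.0,-3.3,0],
    [2.3,-3.1,0],
    [2.6,-2.8,0],
    [2.8,-2.6,0],
  ],
  twist=[-5.6,-5.6,-5.6,-5.6,-5.6,-5.6,-5.6,-5.6,-5.6,-5.6],
  grip=100,
)

```text
time_s: 23.12
tool_pos: [0.5694, 0.204, 0.3622]
tool_rot: [176.0, 0.3, 60.3]
force: [0.1, -0.5, 0.2]
grip_width: 0.0868
```

```bash
python3 plan.py 4 .5555 .421 .34 91.8;python3 -c "
from h import *;state()"
```

```text
t 23.12 [56.94 20.4  36.22] [176.    0.3  60.3] [ 0.1 -0.5  0.2] 0.08683423275043757
{"translation": [[3.0, -2.0, 0.4], [3.2, -1.7, 0.4], [3.3, -1.4, 0.4], [3.5, -1.1, 0.4], [3.5, -0.8, 0.4], [3.6, -0.4, 0.4]] , "twist": [-5.2, -5.2, -5.2, -5.2, -5.2, -5.2] }
time_s 23.125
tool_pos [0.5694 0.204  0.3622]
tool_rot [176.0415   0.3037  60.3251]
qpos [-37.2841   9.3372  15.2301  78.927    0.8613  89.8566  38.0564]
force [ 0.0873 -0.4877  0.2391]
grip_width 0.0868
```

Call:
arm_command(
  translation=[
    [3.0,-2.0,0.4],
    [3.2,-1.7,0.4],
    [3.3,-1.4,0.4],
    [3.5,-1.1,0.4],
    [3.3,-0.8,0.4],
    [1.8,-0.3,0.4],
    [0,0,0],
  ],
  twist=[-5.2,-5.2,-5.2,-5.2,-5.2,-4,0],
)

```text
time_s: 24.0
tool_pos: [0.5464, 0.4203, 0.3245]
tool_rot: [177.1, 2.4, 93.1]
force: [0.6, -1.0, -0.6]
grip_width: 0.0872
```

```bash
python3 plan.py 3 .5555 .421 .28 91.8;python3 - <<'E'
from h import *
s=state()
Rt=R.from_euler('xyz',s['tool_rot'],degrees=True).as_matrix()
d=shot('top','t9');c=shot('scene','s9')
bar=np.array([[.6097,.4238,.231],[.5014,.4204,.231],[.5556,.4221,.231]])
print(proj(c,bar),proj(c,[s['tool_pos']]), proj(d,bar))
im=c['img'];f=lambda im,x,y,w,h,k:cv2.resize(im[y:y+h,x:x+w],None,fx=k,fy=k,interpolation=cv2.INTER_CUBIC)
cv2.imwrite('pics/c9.png',f(im,340,60,120,130,4.5))
E
```

```text
t 24.00 [54.64 42.03 32.45] [177.1   2.4  93.1] [ 0.6 -1.  -0.6] 0.08723483399433676
{"translation": [[0.0, 0.5, 2.2], [0.0, 0.5, 2.2]] , "twist": [0.7, 0.7] }
time_s 24.0
tool_pos [0.5464 0.4203 0.3245]
tool_rot [177.1461   2.3563  93.1337]
qpos [-45.9157  21.2234   6.0312  68.1608   1.4209  89.8702  52.8927]
force [ 0.5553 -0.9537 -0.5619]
grip_width 0.0872
[[407.34454033 151.09488413]
 [389.12046697 135.23560001]
 [398.02507889 142.98898307]] [[400.23179071 117.83198034]] [[115.23922883 178.63646144]
 [111.73618318 218.96709021]
 [113.4946145  198.56014524]]
```

View pics/c9.png

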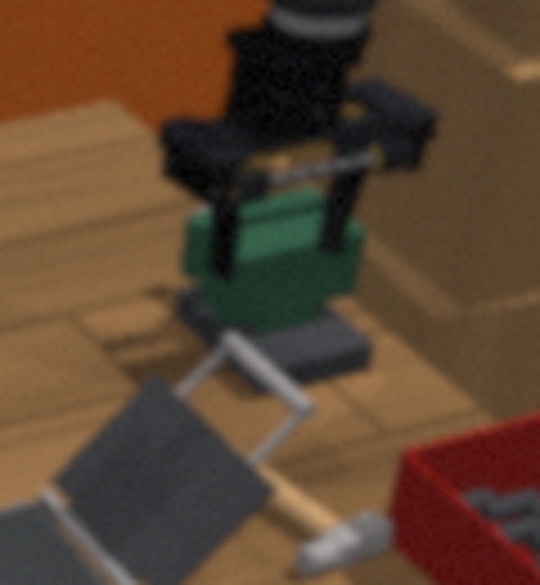

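The bar ends show at full (391.6,135.1) and (408.4,151.1), within 2.5 px of the prediction. Descending over the bar.

Call:
arm_command(
  translation=[
    [0.1,0.6,2.2],
    [0.1,0.5,2.2],
    [0,0,1.5],
    [0,0,0.5],
    [0,0,0],
  ],
  twist=[0.7,0.6,0,0,0],
)

```text
time_s: 24.72
tool_pos: [0.5657, 0.4129, 0.2649]
tool_rot: [176.7, 2.2, 91.0]
force: [-0.1, 0.2, -0.2]
grip_width: 0.0864
```

```bash
python3 plan.py 2 .5555 .423 .212 91.8
```

```text
t 24.73 [56.57 41.29 26.49] [176.7   2.2  91. ] [-0.1  0.2 -0.2] 0.0863838294830396
{"translation": [[0.3, -0.3, 1.8], [0.3, -0.3, 1.8], [0.3, -0.3, 1.8]] , "twist": [-0.3, -0.3, -0.3] }
```

Call:
arm_command(
  translation=[
    [0.6,-0.5,0.8],
    [0.5,-0.4,1.5],
    [0.2,-0.1,1.5],
    [0.1,0,0.8],
    [0,0,0],
  ],
  twist=[-0.3,-0.3,0,0,0],
)

```text
time_s: 25.35
tool_pos: [0.5569, 0.4267, 0.2153]
tool_rot: [176.7, 2.2, 91.8]
force: [-0.0, -0.9, 0.3]
grip_width: 0.0874
```

```bash
python3 plan.py 2 .5555 .423 .212 91.8
```

```text
t 25.35 [55.69 42.67 21.53] [176.7   2.2  91.8] [-0.  -0.9  0.3] 0.0873502152564191
{"translation": [[-0.4, -0.2, 0.3]] , "twist": [-0.0] }
```

Call:
arm_command(
  translation=[
    [-0.3,-0.1,0.3],
    [0,0,0],
    [0,0,0],
    [0,0,0],
    [0,0,0],
    [0,0,0],
    [0,0,0],
    [0,0,0],
    [0,0,0],
    [0,0,0],
  ],
  twist=[0,0,0,0,0,0,0,0,0,0],
  grip=0,
  force=20,
)

```text
time_s: 26.6
tool_pos: [0.5574, 0.4227, 0.214]
tool_rot: [176.5, 2.2, 91.7]
force: [0.6, -0.6, 0.4]
grip_width: 0.0133
```

Call:
arm_command(
  translation=[
    [0,0,0],
    [0,0,0],
    [0,0,0],
  ],
  twist=[0,0,0],
)

```text
time_s: 26.98
tool_pos: [0.5573, 0.4228, 0.214]
tool_rot: [176.5, 2.2, 91.7]
force: [0.5, -1.0, 0.7]
grip_width: 0.0134
```

```bash
cat > lid.py <<'E'
from h import *
s=telemetry.get_obs(); Rt=R.from_euler('xyz',s['tool_rot'],degrees=True).as_matrix()
g=np.array(s['tool_pos'])-.019*Rt[:,2]
H=np.array([.5576,.2799,.106]); xb=np.array([-.035,.9994,0])
v=g-H; h,z=v@xb,v[2]; a=np.arctan2(z,-h)
print('t',s['time_s'],'grasp',np.round(g,4),'angle',round(a,3),'radius',round(np.hypot(h,z),4),'F',np.round(s['force'],1),'w',s['grip_width'],'rot',np.round(s['tool_rot'],1),'q',np.round(s['qpos'],0))
import sys
if len(sys.argv)>1:
    t,n=float(sys.argv[1]),int(sys.argv[2]); out=[];prev=g
    for k in range(1,n+1):
        b=a+(t-a)*k/n; p=H+.185*np.array([-np.cos(b)*xb[0],-np.cos(b)*xb[1],np.sin(b)])
        if k<n or 1: p[0]=g[0]+(p[0]-g[0])*k/n
        out.append([float(round(x,2)) for x in (Rt.T@(p-prev))*100]);prev=p
    print(out)
E
python3 lid.py 2.0 8
```

```text
t 26.975 grasp [0.5561 0.4234 0.233 ] angle 2.417 radius 0.1916 F [ 0.5 -1.   0.7] w 0.013376405962179646 rot [176.5   2.2  91.7] q [-46.  23.   6.  78.   2.  78.  51.]
[[-1.17, -0.06, -0.23], [-0.72, -0.01, -0.65], [-0.75, -0.01, -0.61], [-0.78, -0.01, -0.57], [-0.81, -0.0, -0.52], [-0.84, 0.0, -0.48], [-0.86, 0.0, -0.44], [-0.88, 0.01, -0.39]]
```

```bash
sed -i 's/.2799,.106/.2850,.106/' lid.py; python3 lid.py 2.1 6
```

```text
t 26.975 grasp [0.5561 0.4234 0.233 ] angle 2.399 radius 0.1878 F [ 0.5 -1.   0.7] w 0.013376405962179646 rot [176.5   2.2  91.7] q [-46.  23.   6.  78.   2.  78.  51.]
[[-0.88, -0.05, -0.44], [-0.69, -0.03, -0.61], [-0.72, -0.02, -0.57], [-0.75, -0.02, -0.53], [-0.78, -0.01, -0.5], [-0.8, -0.0, -0.46]]
```

Call:
arm_command(
  translation=[
    [-0.5,0,-0.45],
    [-0.7,0,-0.6],
    [-0.7,0,-0.6],
    [-0.75,0,-0.55],
    [-0.8,0,-0.5],
    [-0.6,0,-0.35],
    [0,0,0],
  ],
  twist=[0,0,0,0,0,0,0],
)

```text
time_s: 27.85
tool_pos: [0.558, 0.3819, 0.2493]
tool_rot: [176.3, 1.9, 91.6]
force: [1.6, 1.4, -2.7]
grip_width: 0.013
```

```bash
python3 lid.py 1.8 6
```

```text
t 27.85 grasp [0.5568 0.3825 0.2682] angle 2.112 radius 0.1892 F [ 1.6  1.4 -2.7] w 0.012990257413368855 rot [176.3   1.9  91.6] q [-44.  19.   7.  79.   1.  80.  54.]
[[-1.06, -0.06, -0.08], [-0.87, -0.03, -0.4], [-0.89, -0.02, -0.36], [-0.91, -0.01, -0.31], [-0.92, -0.0, -0.26], [-0.94, 0.0, -0.21]]
```

Call:
arm_command(
  translation=[
    [-0.6,0,-0.2],
    [-0.9,0,-0.35],
    [-0.9,0,-0.3],
    [-0.9,0,-0.3],
    [-0.9,0,-0.25],
    [-0.6,0,-0.15],
    [0,0,0],
  ],
  twist=[0,0,0,0,0,0,0],
)

```text
time_s: 28.72
tool_pos: [0.5588, 0.3332, 0.2705]
tool_rot: [176.1, 1.6, 91.7]
force: [2.0, 1.8, 2.4]
grip_width: 0.0136
```

```bash
python3 lid.py 1.6 5
```

```text
t 28.725 grasp [0.5575 0.3337 0.2894] angle 1.83 radius 0.1898 F [2.  1.8 2.4] w 0.013580683354607619 rot [176.1   1.6  91.7] q [-41.  15.   8.  82.   1.  80.  58.]
[[-0.95, -0.07, 0.28], [-0.84, -0.03, -0.14], [-0.85, -0.02, -0.1], [-0.85, -0.01, -0.06], [-0.85, -0.0, -0.02]]
```

Call:
arm_command(
  translation=[
    [-0.5,0,0],
    [-0.8,0,-0.1],
    [-0.8,0,-0.1],
    [-0.8,0,-0.05],
    [-0.7,0,0],
    [-0.4,0,0],
    [0,0,0],
  ],
  twist=[0,0,0,0,0,0,0],
)

```text
time_s: 29.6
tool_pos: [0.5595, 0.2914, 0.2749]
tool_rot: [176.1, 1.6, 91.8]
force: [0.9, 0.6, 4.9]
grip_width: 0.0133
```

```bash
python3 lid.py 1.571 2
python3 - <<'E'
from h import *
s=state()
d=shot('top','ta');c=shot('scene','sa')
f=lambda im,x,y,w,h,k:cv2.resize(im[y:y+h,x:x+w],None,fx=k,fy=k,interpolation=cv2.INTER_CUBIC)
cv2.imwrite('pics/ca.png',np.hstack([f(c['img'],310,90,100,150,4),f(d['img'],130,140,100,150,4)]))
for hy in(.280,.285):
  for a in(1.5,1.571,1.65):
    P=[[.5576+e*.085,hy-r*np.cos(a)+e*.085*.035,.106+r*np.sin(a)] for r in(.0,.13) for e in(-1,1)]
    print(hy,a,((proj(c,P)-[310,90])*4).round().tolist())
E
```

```text
t 29.6 grasp [0.5582 0.2918 0.2938] angle 1.607 radius 0.1879 F [0.9 0.6 4.9] w 0.013306202712059356 rot [176.1   1.6  91.8] q [-39.  13.   9.  85.   1.  80.  61.]
[[-0.34, -0.07, 0.29], [-0.33, -0.03, 0.0]]
time_s 29.6
tool_pos [0.5595 0.2914 0.2749]
tool_rot [176.0893   1.6025  91.7738]
qpos [-39.2592  12.6601   8.8488  84.6269   1.3775  80.2086  60.9586]
force [0.9215 0.5744 4.8974]
grip_width 0.0133
0.28 1.5 [[145.0, 316.0], [245.0, 424.0], [147.0, 198.0], [253.0, 303.0]]
0.28 1.571 [[145.0, 316.0], [245.0, 424.0], [156.0, 195.0], [263.0, 300.0]]
0.28 1.65 [[145.0, 316.0], [245.0, 424.0], [167.0, 193.0], [274.0, 297.0]]
0.285 1.5 [[149.0, 315.0], [251.0, 423.0], [152.0, 196.0], [259.0, 301.0]]
0.285 1.571 [[149.0, 315.0], [251.0, 423.0], [161.0, 194.0], [269.0, 298.0]]
0.285 1.65 [[149.0, 315.0], [251.0, 423.0], [172.0, 192.0], [280.0, 296.0]]
```

View pics/ca.png

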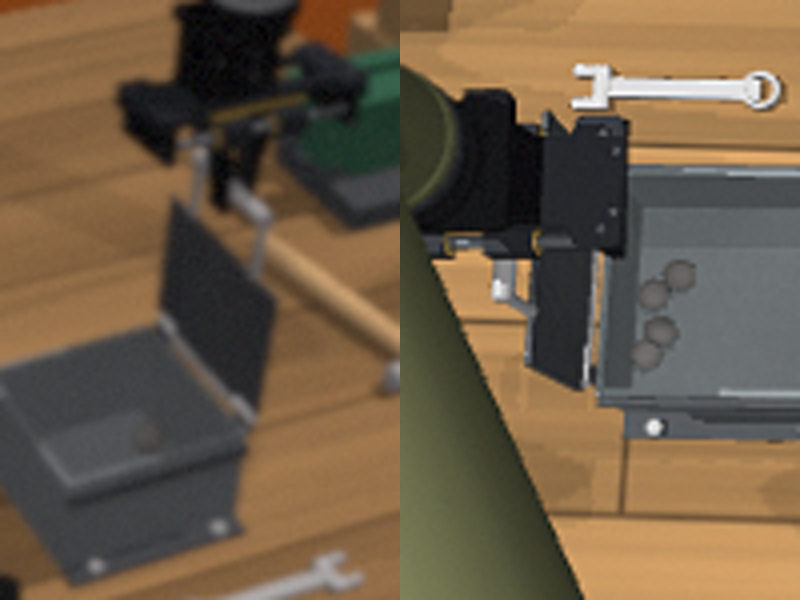

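```bash
python3 - <<'E'
from h import *
d=load('ta')
for hy in(.280,.285):
  for a in(1.5,1.571,1.607,1.65):
    f=lambda r,e:[.5576+e+r*0,hy-r*np.cos(a)+e*.035,.106+r*np.sin(a)]
    print(hy,a,((proj(d,[f(0,-.085),f(.13,-.085),f(.185,-.054)])-[130,140])*4+[400,0]).round(1).tolist())
d0=load('t0')  # open lid: hinge and far edge at 2.40, and hinge line
for hy in(.280,.285):
    a=2.4;f=lambda r,e:[.5576+e,hy-r*np.cos(a)+e*.035,.106+r*np.sin(a)]
    print('open',hy,((proj(d0,[f(0,.085),f(0,-.085),f(.13,.085),f(.13,-.085),f(.185,.054),f(.185,-.054)])-[95,165])*2.58+[0,362]).round(1).tolist())
E
python3 lid.py
```

```text
0.28 1.5 [[590.7, 394.0], [555.9, 366.1], [541.1, 301.5]]
0.28 1.571 [[590.7, 394.0], [541.3, 365.5], [519.4, 300.7]]
0.28 1.607 [[590.7, 394.0], [534.1, 365.3], [508.5, 300.5]]
0.28 1.65 [[590.7, 394.0], [525.5, 365.2], [495.8, 300.2]]
0.285 1.5 [[583.8, 393.8], [548.1, 365.8], [532.9, 301.3]]
0.285 1.571 [[583.8, 393.8], [533.5, 365.3], [511.2, 300.5]]
0.285 1.607 [[583.8, 393.8], [526.3, 365.1], [500.3, 300.2]]
0.285 1.65 [[583.8, 393.8], [517.7, 364.9], [487.6, 300.0]]
open 0.28 [[220.2, 404.3], [213.3, 551.6], [111.3, 378.7], [100.1, 536.9], [57.7, 395.6], [49.2, 499.3]]
open 0.285 [[215.9, 404.2], [208.8, 551.5], [106.7, 378.5], [95.3, 536.7], [52.9, 395.4], [44.3, 499.1]]
t 29.7 grasp [0.5582 0.2924 0.2938] angle 1.61 radius 0.1879 F [0.3 1.9 4.5] w 0.012975220575419735 rot [176.1   1.6  91.8] q [-39.  13.   9.  85.   1.  80.  61.]
```

The pixels agree with the tool pose: hinge at y ≈ 0.285, lid at ≈ 1.60 rad. A final 7 mm towards upright.

Call:
arm_command(
  translation=[
    [-0.3,0,-0.1],
    [-0.3,0,-0.1],
    [-0.1,0,0],
    [0,0,0],
    [0,0,0],
    [0,0,0],
  ],
  twist=[0,0,0,0,0,0],
)

```text
time_s: 30.45
tool_pos: [0.5595, 0.2842, 0.2751]
tool_rot: [176.2, 1.7, 91.8]
force: [1.0, 1.2, 0.8]
grip_width: 0.0135
```

```bash
python3 lid.py
```

```text
t 30.45 grasp [0.5582 0.2848 0.2941] angle 1.569 radius 0.1881 F [1.  1.2 0.8] w 0.01345419106291099 rot [176.2   1.7  91.8] q [-39.  12.   9.  85.   1.  80.  62.]
```

Call:
arm_command(
  translation=[
    [0,0,0],
    [0,0,0],
    [0,0,0],
    [0,0,0],
  ],
  twist=[0,0,0,0],
)

```text
time_s: 30.95
tool_pos: [0.5595, 0.2842, 0.2751]
tool_rot: [176.2, 1.7, 91.8]
force: [2.0, 0.2, 1.6]
grip_width: 0.0132
```

```bash
python3 lid.py; python3 -c "
from cell import env
print(env.sign_off())"
```

```text
t 30.95 grasp [0.5582 0.2848 0.294 ] angle 1.569 radius 0.188 F [2.  0.2 1.6] w 0.01315781093300769 rot [176.2   1.7  91.8] q [-39.  12.   9.  85.   1.  80.  62.]
the job is handed in; nothing more can be done
None
```

The job is done and handed in at about 31 s; no verdict came back. I scooped up all four pebbles and slid them into the box with two quick forward jerks while the scoop was inside it. The arm's moves could not tilt the scoop, so it was not tipped. I then laid the scoop level in the tray, let go of it, and brought the lid up by its bar.

- **Pebbles:** the pictures show all four lying in the box. The fingers only held the scoop's handle and the lid's bar.
- **Scoop:** the picture after release shows it level in the tray.
- **Lid:** at hand-in the tool pose put it at about 1.569 rad, still, with the bar held at 20 N. I took no picture after the last 7 mm move. The one before it agreed with the tool pose at about 1.60 rad, so the angle is good to about 0.03 rad.
- **Disagreements:** the hinge was about 5 mm further out than my first estimate, and I corrected for it. In that same scene view, one lid corner was off by about 2 px. The grip point also works out 3 mm beyond the bar's nominal radius, well within the 35 mm allowed.

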